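Scan the powder jar and load the firing trays with the spatula

TASK

Log this firing: first turn the powder jar on the scanner's round spot so that its orange label faces the scanner window, and let go of it. Then slide the blue-handled spatula under each firing tray on the green mat, lift it and set it squarely in a free bay of the grey firing block, one tray to a bay, keeping the trays upright, not touching them with the gripper and leaving the bottle, plaster model and cup alone. When all are loaded, put the spatula back flat on its blue rest mat, lying along it; the jar must still stand on its spot facing the scanner at the end.

Things in the scene. Friction and masses are not known exactly. Their poses are not given: they have to be found in the camera images.
- jar: White powder jar, a cylinder 54 mm in diameter and 62 mm tall (the grey lid is the top 14 mm, 53 mm in diameter), 180 g, loose on the bench. Origin at the centre of its underside, z up, x through the middle of the orange label on its side (an orange stripe on the lid points the same way). It starts near the scan spot with the label turned away from the window.
- scanner: Fixed black scanner block 50 x 70 mm, 65 mm high. Origin at the centre of its underside; its window looks along its own -x.
- scan_window (a point): Centre of the scanner's window, on the block's face at x = -25 mm of the scanner, 36 mm up.
- scan_spot (a point): Centre of the white spot with a green rim (68 mm across, painted on the bench), 90 mm in front of the window: where the jar belongs.
- spatula: Trowel-like spatula, 200 g: flat steel blade 150 mm (x) x 36 mm (y), 3 mm thick; above its rear half a blue bar handle 74 mm long (x = -75 to -1 mm), 20 mm wide, z = 49 to 67 mm, on two 12 mm wide posts at x = -11 to -3 and -73 to -65 mm. Origin at the centre of the blade's underside; x points to the free front end at +75 mm (78 mm free ahead of the post). It stands flat by itself.
- spatula_handle (a point): Middle of the spatula's handle, between the posts: x = -38 mm, z = 58 mm in the spatula's frame; the place to grip, from above, across its 20 mm width.
- spatula_tip (a point): Middle of the blade's front edge, x = +75 mm in the spatula's frame.
- rest: Blue mat 190 x 70 mm with a grey middle, painted flat on the bench, where the spatula lies at the start and belongs at the end. Origin at its centre, x along its length. The spatula's origin lies over the mat's origin, either way round.
- tray_a: Clay-coloured firing tray with three tooth crowns: plate 60 x 60 x 5 mm on two runners 6 mm wide, 10 mm high along its edges at y = +-27 mm, so that a tunnel 48 mm wide, 10 mm high runs under it, open at both x ends. Origin at the centre of its underside (runner feet), x along the tunnel, z up; 30 mm tall with crowns; 120 g. Stands on the green mat, x roughly away from the robot. May be absent.
- tray_b: Firing tray, the same as tray_a. Absent in some runs.
- tray_c: Firing tray, the same as tray_a. Absent in some runs.
- block: Fixed grey firing block 95 mm (x) x 250 mm (y), 30 mm high, flat top with three blue square outlines side by side (the bays, about 66 mm each). Origin at the centre of its underside; its x points roughly away from the robot. A tray in a bay has its x axis along the block's x, either way round.
- bay_0 (a point): Centre of the bay at y = -80 mm of the block, on its top face, 30 mm above the bench.
- bay_1 (a point): Centre of the middle bay, on the block's top face.
- bay_2 (a point): Centre of the bay at y = +80 mm of the block, on its top face.
- bottle: Bystander: bottle 48 mm in diameter, 110 mm tall; origin at the centre of its underside.
- model: Bystander: plaster model of a jaw, 55 x 70 mm, 31 mm tall; origin at the centre of its underside.
- cup: Bystander: green glass cup 68 mm across, 75 mm tall; origin at the centre of its underside.

How it is judged:
On the way, in this order (a step that is already met when the one before it is completed fails the run):
1. the jar stands on the scan spot with its label facing the window, released (x of scan_window in the frame of jar between 0.065 and 0.115 m and y of scan_window in the frame of jar between -0.028 and 0.028 m and horizontal distance between jar and scan_spot below 0.02 m and angle between jar's own z axis and vertical below 0.1 rad and height (world z) of jar below 0.006 m and linear speed of jar below 0.03 m/s and contact force between the fingers and jar below 0.3 N), for 0.3 s.
2. every tray stands in a bay of the block, clear of the spatula ((horizontal distance between tray_a and bay_0 below 0.015 m or horizontal distance between tray_a and bay_1 below 0.015 m or horizontal distance between tray_a and bay_2 below 0.015 m) and height (world z) of tray_a between 0.026 and 0.034 m and angle between each of tray_a, tray_b, tray_c's own z axis and vertical below 0.08 rad and angle between the x axis of each of tray_a, tray_b, tray_c and the x axis of block, either way round below 0.2 rad and linear speed of each of tray_a, tray_b, tray_c below 0.03 m/s and contact force between each of tray_a, tray_b, tray_c and spatula below 0.1 N and (horizontal distance between tray_b and bay_0 below 0.015 m or horizontal distance between tray_b and bay_1 below 0.015 m or horizontal distance between tray_b and bay_2 below 0.015 m) and height (world z) of tray_b between 0.026 and 0.034 m and (horizontal distance between tray_c and bay_0 below 0.015 m or horizontal distance between tray_c and bay_1 below 0.015 m or horizontal distance between tray_c and bay_2 below 0.015 m) and height (world z) of tray_c between 0.026 and 0.034 m), for 0.3 s.
3. the spatula is back on its mat, released (horizontal distance between spatula and rest below 0.03 m and angle between the x axis of spatula and the x axis of rest, either way round below 0.3 rad and angle between spatula's own z axis and vertical below 0.1 rad and height (world z) of spatula below 0.006 m and linear speed of spatula below 0.03 m/s and contact force between the fingers and spatula below 0.3 N), for 0.3 s.
At the end, for the whole second after the job is handed in: Jar upright within 20 mm of the spot, label at the window (28 mm, about 0.3 rad); each tray level on the block within 15 mm of a bay centre and 0.2 rad of its direction, clear of the spatula; spatula flat within 30 mm and 0.3 rad of its mat; all released, at rest (all of step 1 and all of step 2 and all of step 3); the robot touches nothing.
It fails at once if a tray touched by the gripper or arm (contact force between any of the fingers, the arm and tray_a above 0.5 N).
It fails at once if a tray touched by the gripper or arm (contact force between any of the fingers, the arm and tray_b above 0.5 N).
It fails at once if a tray touched by the gripper or arm (contact force between any of the fingers, the arm and tray_c above 0.5 N).
It fails at once if a tray tipped by more than 0.7 rad (angle between any of tray_a, tray_b, tray_c's own z axis and vertical above 0.7 rad).
It fails at once if a bystander moved by more than 30 mm (distance of any of bottle, model, cup from where it was at the start of the episode above 0.03 m).
Of tray_a, tray_b, tray_c only 2 to 3 are there at a start; the rules pass over those that are not, and their reading is None.
At some moment in a run one of jar, spatula may be knocked a few centimetres aside while the robot is not near it.
It also fails if it takes over 210 s, if anything falls off the work surface, if the arm or the gripper's body presses on something with over 40 N, if the wrist force passes 120 N, or if a joint passes its speed limit or range.

ROBOT

A 6-joint arm with a two-finger parallel gripper is mounted at the origin on the work surface. World frame = base frame: x ahead of the robot, y to its left, z up, the work surface at z = 0. Lengths are in m, angles in rad, forces in N, time in s.
With the tool pointing down it reaches from about 0.3 to 0.775 m from the base axis. Payload 14.6 kg.
Tool frame: the origin (TCP) lies at the very end of the fingers, on their centre line; the grasp point (between the pads) lies 19 mm behind it; z points along the fingers, y is the line along which they close (so a half turn about z gives the same grasp; the last joint's range is limited). The gripper opens to 85 mm and grips with 20 to 120 N. Pads are 22 mm wide; open, the fingers measure 114 mm over their backs; the gripper's body (76 mm by 85 mm) begins 54 mm behind the grasp point. The pads swing forward as they close: fully open they stand 13 mm farther back than shut.
Start: joints at [-1.346, 0.3, 1.521, -0, 1.321, -0.067], TCP at [0.158, -0.527, 0.231] pointing down, gripper open.
Joint ranges: [-3.03, 3.03], [-0.79, 2.21], [0.23, 2.52], [-1.04, 4.18], [0, 3.07], [-2.55, 2.55]. Speed limits (rad/s): [2.22, 2.22, 2.57, 3.14, 3.14, 3.14].

INTERFACE

Orientations are given as a unit quaternion [x, y, z, w].
In Python, from rig import readout, cams, ctrl gives the robot as it stands.
- The arm moves only by the tool play_rows, never from a script. Its argument "moves" is one flat list of numbers, 4 for each row, row after row: the shift along the tool's x, y, z in m, then the turn about the tool's z in rad. In form: [x, y, z, spin, x, y, z, spin, ...]. A call has 1 to 20 rows; each row is the pose to reach, as a shift and turn from the pose commanded when the call began, along the tool's axes at that moment; what a row does not reach only later rows make up. A row lasts 1/8 s, in which the tool goes at most 62.5 mm and 10.7 degrees, less where a joint would pass 70% of its speed; a pose out of reach is approached as far as the arm can. A call with a gripper value outside its range is refused whole. "grip" is the opening, from 0 (shut) to 1 (fully open), set as the call begins (left out, the last holds). The fingers move at their own pace and stop on an object; "force" is the grip in N (left out, the last holds). Time passes only in rows, so rows that repeat a pose let the fingers close. It gives the time, the measured TCP pose, the force, the opening and the grip force at its end, in the units of the state.
- readout.observe(): the state, without advancing time (a new reading comes with each control period).
- cams.grab_frame(name): name is "scene" or "top" or "wrist"; returns a dict with "img" (480x640x3 uint8, blue, green, red), "camera_matrix" (3x3 intrinsics, pixels), "k1" (the pictures are not rectified: a ray, as slopes to the right and down, at radius r is drawn at 1 + k1 r^2 times it, then the intrinsics apply), "eye" and "rotation" of the camera in the world. Camera axes: x right, y down, z forward; pixel columns grow to the right and rows downward; lengths in m; the calibration is good to about 2 mm. A picture is of the moment at which its call begins. There is no depth.
- ctrl.close_job(): hands the job in; it is judged then, once.
The state is a dict: "time_s": time; "q": joint angles; "qvel": joint speeds; "effort": joint torques, N m; "ee_pos": TCP position; "orientation": TCP orientation; "contact_force": force on the tool from outside, world axes, zero at the start; "moment": the same for the moment, N m; "opening": finger opening in m; "grip_force": force on a finger pad.
Only numpy, scipy, OpenCV 4.12 (cv2) and the standard library are available. Lean on these libraries where they do the work, as an engineer would, in place of code of your own. Each camera call takes 0.05 s, during which the arm holds its last target. There are 200 camera calls.

## Working session

There is one attempt and no reset: what is moved stays moved. The work goes in short steps, Python scripts to look and compute and a tool call to move; the robot and the scene stay as the last step left them, time stands still between calls to the robot, and variables do not carry over. Pictures are saved under pics/ and viewed, at most 14 in all, crops included, and the job is handed in when it is done.

Besides the shell and the picture viewer there is one more tool, called after ">>>" as a command line: name --argument value ..., lists and objects as JSON in quotes. play_rows: Moves the arm, as the interface text tells. Its arguments: {"type":"object","properties":{"moves":{"type":"array","items":{"type":"number"}},"grip":{"type":"number"},"force":{"type":"number"}},"required":["moves"]}

```bash
mkdir -p pics; ls
cat > h.py <<'E'
import numpy as np,cv2
from rig import readout,cams,ctrl
from scipy.spatial.transform import Rotation as R
def grab(n):
    d=cams.grab_frame(n); return d
def ray(d,uv):
    K=np.array(d["camera_matrix"]);uv=np.atleast_2d(np.array(uv,float))
    p=np.c_[(uv[:,0]-K[0,2])/K[0,0],(uv[:,1]-K[1,2])/K[1,1]]
    s=p.copy()
    for _ in range(20):
        s=p/(1+d["k1"]*(s**2).sum(1,keepdims=True))
    return np.c_[s,np.ones(len(s))]@np.array(d["rotation"]).T
def onz(d,uv,z):
    v=ray(d,uv);e=np.array(d["eye"]);return (e+v*((z-e[2])/v[:,2])[:,None])[:,:2]
def st():
    o=readout.observe();print(o["time_s"],np.round(o["ee_pos"],4),np.round(R.from_quat(o["orientation"]).as_matrix().tolist(),3).tolist(),o["opening"],o["grip_force"],np.round(o["contact_force"],1),np.round(o["q"],3));return o
E
python3 - <<'E'
from h import *
st()
for n in("scene","top","wrist"):
    d=grab(n);cv2.imwrite(f"pics/{n}0.png",d["img"]);print(n,d["eye"],np.round(d["rotation"],3).tolist(),d["k1"],d["camera_matrix"])
E
```

```text
pics
0.0 [ 0.1582 -0.5265  0.2307] [[0.958, 0.288, -0.0], [0.288, -0.958, 0.001], [0.0, -0.001, -1.0]] 0.08563858242797016 0.0 [-0.7  0.2 -0.1] [-1.346  0.3    1.522  0.     1.321 -0.067]
scene [ 1.02585562 -0.57221152  0.93296968] [0.896, 0.304, -0.099, -0.308] -0.12476751226814471 [[478.06643501   0.         328.38747341]
 [  0.         478.06643501 238.32432358]
 [  0.           0.           1.        ]]
top [ 0.43992869 -0.05486957  0.99663292] [-0.699, 0.71, -0.052, 0.064] -0.09887549992638163 [[444.51541009   0.         317.88790637]
 [  0.         444.51541009 232.89749462]
 [  0.           0.           1.        ]]
wrist [ 0.2388616  -0.50229744  0.37268742] [0.791, -0.589, -0.099, 0.132] 0.013726433549277025 [[398.1937585    0.         317.38021647]
 [  0.         398.1937585  245.07843566]
 [  0.           0.           1.        ]]
```

View pics/top0.png

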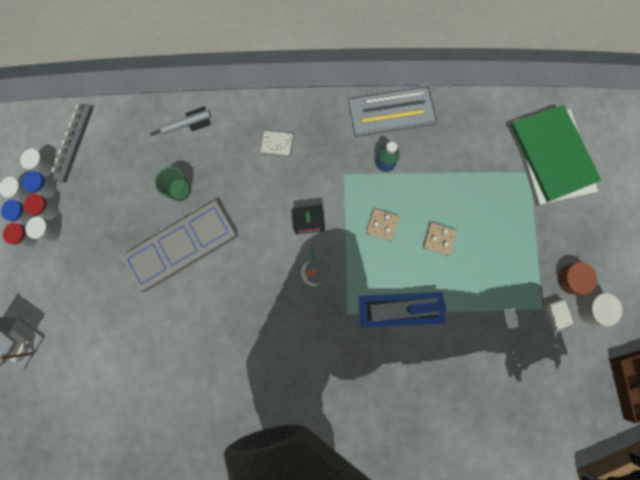

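View pics/scene0.png

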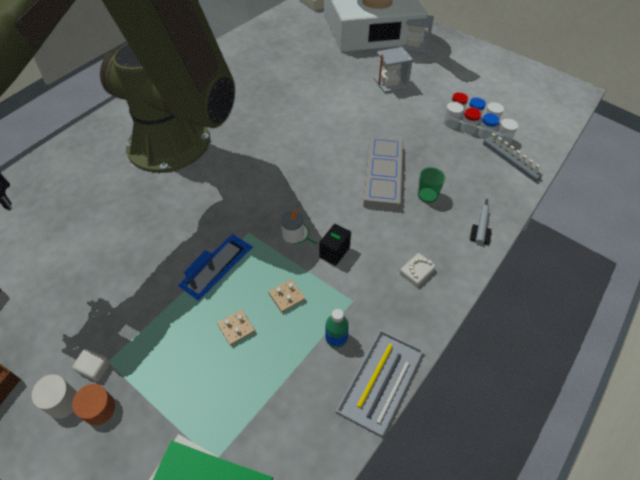

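The top view shows two trays at about (382,223) and (440,238), the block at (180,245), the scanner at (308,217), the jar at (314,270), and the spatula on its mat at (402,309). The rotation comes as a quaternion.

```bash
sed -i 's/np.array(d\["rotation"\]).T/R.from_quat(d["rotation"]).as_matrix().T/' h.py
python3 - <<'E'
from h import *
d=grab("top");i=d["img"]
a=cv2.resize(i[190:300,280:400],None,fx=6,fy=5,interpolation=cv2.INTER_CUBIC)[:, :720]
cv2.imwrite("pics/c1.png",a)
hsv=cv2.cvtColor(i,cv2.COLOR_BGR2HSV)
print(hsv[[223,245,309,300,260],[395,165,430,362,314]])
def blobs(m,z,mn=30):
    for c in cv2.findContours(m,cv2.RETR_EXTERNAL,cv2.CHAIN_APPROX_NONE)[0]:
        if cv2.contourArea(c)<mn: continue
        w=onz(d,c[:,0,:],z).astype(np.float32);r=cv2.minAreaRect(w);print(np.round(cv2.boundingRect(c),0),np.round(r[0],3),np.round(r[1],3),round(r[2],1))
print("trays");blobs(cv2.inRange(hsv,(3,40,90),(22,160,255)),.015)
print("blue z30");blobs(cv2.inRange(hsv,(105,60,60),(130,255,255)),.03)
print("blue z0");blobs(cv2.inRange(hsv,(105,60,60),(130,255,255)),.0)
print("black");blobs(cv2.inRange(hsv,(0,0,0),(180,255,45)),.065)
print("green");blobs(cv2.inRange(hsv,(50,130,20),(85,255,255)),.0,5)
E
```

```text
[[ 20  67 168]
 [ 30  13 137]
 [109 173  87]
 [110 157  91]
 [ 84  37  69]]
trays
[598 462  42  18] [ 0.058 -0.696] [0.023 0.103] 12.6
[304 269  13  13] [ 0.51  -0.023] [0.022 0.027] 17.9
[567 261  31  34] [ 0.491 -0.635] [0.073 0.073] 23.2
[424 223  31  32] [ 0.587 -0.311] [0.058 0.058] 71.4
[367 210  31  30] [ 0.621 -0.184] [0.057 0.057] 70.3
blue z30
[359 292  87  36] [ 0.431 -0.217] [0.069 0.188] 1.4
[128 244  38  40] [0.538 0.345] [0.069 0.069] 29.8
[159 226  38  40] [0.579 0.276] [0.07  0.069] 30.0
[189 207  39  40] [0.619 0.207] [0.069 0.07 ] 30.0
[  0 199  23  22] [0.67  0.691] [0.061 0.051] 88.7
[ 21 170  24  23] [0.738 0.642] [0.056 0.061] 7.0
[376 157  20  14] [ 0.754 -0.191] [0.047 0.022] 67.9
blue z0
[359 292  87  36] [ 0.431 -0.222] [0.071 0.194] 1.4
[128 244  38  40] [0.541 0.357] [0.071 0.071] 29.8
[159 226  38  40] [0.583 0.286] [0.072 0.071] 30.0
[189 207  39  40] [0.625 0.215] [0.071 0.072] 30.0
[  0 199  23  22] [0.677 0.715] [0.063 0.053] 88.7
[ 21 170  24  23] [0.748 0.664] [0.057 0.063] 7.0
[376 157  20  14] [ 0.764 -0.195] [0.048 0.023] 67.9
black
[607 471  33   9] [ 0.069 -0.675] [0.076 0.017] 83.7
[628 451  12  15] [ 0.102 -0.699] [0.026 0.032] 88.7
[226 425 142  55] [0.148 0.011] [0.284 0.109] 89.9
[629 358  11  31] [ 0.281 -0.709] [0.024 0.063] 85.8
[610 350  30  72] [ 0.26 -0.68] [0.067 0.15 ] 80.4
[293 208  14  22] [0.629 0.004] [0.025 0.05 ] 74.8
[311 207  10  18] [ 0.633 -0.035] [0.019 0.037] 89.0
green
[514 107  86  92] [ 0.796 -0.613] [0.202 0.146] 19.9
```

View pics/c1.png

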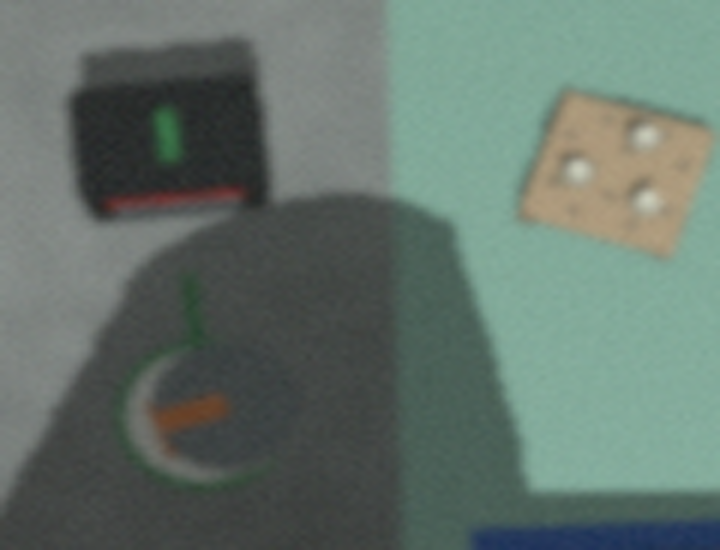

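The crop shows the jar's stripe running from (150,415) to (228,403), pointing left (+y), on a lid centred at about (225,410). The spot is centred at about (209,412), and the scanner window faces the robot. I'll move above the jar and look with the wrist camera.

>>> play_rows --moves '[0.06,-0.046,0,-0.18,0.12,-0.092,0,-0.36,0.18,-0.139,0,-0.54,0.24,-0.185,0,-0.72,0.3,-0.231,0,-0.9,0.36,-0.277,0,-1.08,0.42,-0.323,0,-1.28,0.479,-0.37,0,-1.28,0.479,-0.37,0,-1.28,0.479,-0.37,0,-1.28,0.479,-0.37,0,-1.28,0.479,-0.37,0,-1.28,0.479,-0.37,0,-1.28]' --grip 1

```text
time_s: 1.82
ee_pos: [0.5101, -0.0355, 0.2314]
orientation: [0.707, 0.707, -0.0, 0.0]
contact_force: [-0.8, 0.2, -0.0]
opening: 0.0852
grip_force: 0.0
```

```bash
cat >> h.py <<'E'
def to(x,y,z,phi):
    "print tool-frame shift+spin from present pose to world TCP x,y,z and tool-x yaw phi (deg)"
    o=readout.observe();M=R.from_quat(o["orientation"]).as_matrix()
    dl=M.T@(np.array([x,y,z])-o["ee_pos"]);p=np.degrees(np.arctan2(M[1,0],M[0,0]))
    s=-((phi-p+180)%360-180)
    print("t",o["time_s"],"at",np.round(o["ee_pos"],4),"phi",round(p,2),"MOVE",np.round(dl,4),"spin",round(np.radians(s),3),"rows>=",int(np.ceil(max(np.linalg.norm(dl)/.06,abs(s)/10.5))))
E
python3 - <<'E'
from h import *
st();d=grab("wrist");cv2.imwrite("pics/w1.png",d["img"]);print(d["eye"],np.round(R.from_quat(d["rotation"]).as_matrix(),2).tolist())
E
```

```text
1.825 [ 0.5101 -0.0355  0.2314] [[0.0, 1.0, 0.0], [1.0, -0.0, -0.0], [-0.0, 0.0, -1.0]] 0.08522987236245541 0.0 [-0.8  0.2 -0. ] [-0.141  0.214  1.629 -0.     1.299 -0.141]
[0.51043899 0.0487276  0.37328898] [[1.0, -0.0, -0.0], [-0.0, -0.95, -0.32], [-0.0, 0.32, -0.95]]
```

View pics/w1.png

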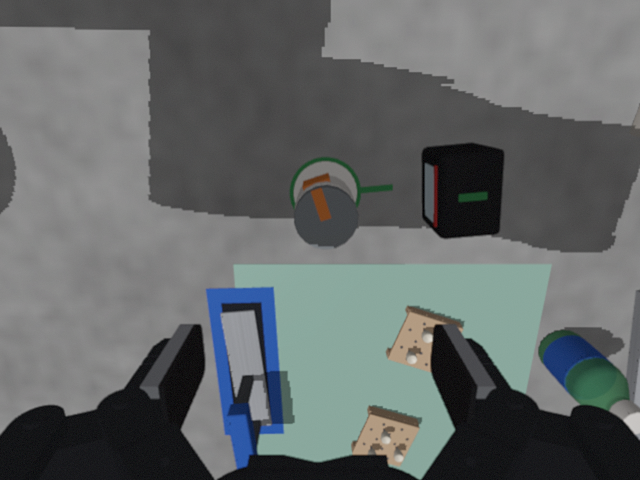

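The wrist view shows the jar lid at about (326,216) with its stripe pointing up-left, the green ring at about (325,190), its line running to the window at (392,187), and the scanner at (465,190).

Run:
```python
from h import *
d=grab("wrist");i=d["img"];h=cv2.cvtColor(i,cv2.COLOR_BGR2HSV)
g=cv2.inRange(h,(50,100,30),(85,255,255));g[:140]=0;g[240:]=0;g[:,:280]=0;g[:,400:]=0
w=onz(d,np.argwhere(g)[:,::-1],0).astype(np.float32)
px=np.argwhere(g)[:,::-1]
ring=w[px[:,0]<350]
A=np.c_[2*ring,np.ones(len(ring))];s=np.linalg.lstsq(A,(ring**2).sum(1),rcond=None)[0];print("spot",s[:2],np.sqrt(s[2]+s[:2]@s[:2]))
line=w[px[:,0]>365];v=line.mean(0)-s[:2];print("line dir deg",np.degrees(np.arctan2(v[1],v[0])),"line PCA",cv2.fitLine(line,2,0,.01,.01).ravel())
o=cv2.inRange(h,(5,120,60),(18,255,255));o[:150]=0;o[250:]=0;o[:,:280]=0;o[:,370:]=0
n,l,stt,c=cv2.connectedComponentsWithStats(o)
for k in range(1,n):
    if stt[k,4]>15:
        q=onz(d,np.argwhere(l==k)[:,::-1],.062).astype(np.float32);f=cv2.fitLine(q,2,0,.01,.01).ravel();print(stt[k],q.mean(0),f,np.degrees(np.arctan2(f[1],f[0])))
hh=cv2.inRange(h,(95,25,60),(125,90,140));hh[:180]=0;hh[255:]=0;hh[:,:285]=0;hh[:,365:]=0
c=max(cv2.findContours(hh,0,1)[0],key=cv2.contourArea);print("lid",cv2.minEnclosingCircle(c),h[225,330]);
(u,vv),r=cv2.minEnclosingCircle(c);print(onz(d,[(u,vv)],.062))
# red window strip
rd=cv2.inRange(h,(0,120,60),(4,255,255))|cv2.inRange(h,(172,120,60),(180,255,255));rd[:140]=0;rd[250:]=0
q=np.argwhere(rd)[:,::-1];print("red px",q.min(0),q.max(0))
```

```text
spot [ 0.51719093 -0.02724372] 0.03206798195413158
line dir deg 5.1680643776451465 line PCA [ 0.99575824  0.09200849  0.5680625  -0.02264264]
[303 174  27  16 166] [ 0.5088174  -0.00467961] [ 0.9476697   0.3192526   0.50881726 -0.00467961] 18.61773
[311 188  20  33 364] [ 0.5127823  -0.02356401] [ 0.30899373 -0.95106405  0.5127824  -0.02356401] -72.001396
lid ((327.5, 220.5), 4.743516445159912) [108  18  71]
[[ 0.5184823  -0.03720554]]
red px [434 165] [436 226]
```

>>> play_rows --moves '[0.002,0.0065,0.06,0,0.002,0.0065,0.12,0,0.002,0.0065,0.165,0,0.002,0.0065,0.19,0,0.002,0.0065,0.21,0,0.002,0.0065,0.21,0,0.002,0.0065,0.21,0]'

```text
time_s: 2.8
ee_pos: [0.5174, -0.0329, 0.0222]
orientation: [0.707, 0.707, 0.0, 0.0]
contact_force: [-0.3, -0.0, 0.3]
opening: 0.0851
grip_force: 0.0
```

>>> play_rows --moves '[0,0,0,0,0,0,0,0,0,0,0,0,0,0,0,0,0,0,0,0,0,0,0,0,0,0,0,0,0,0,0,0]' --grip 0.4 --force 25

```text
time_s: 3.8
ee_pos: [0.5174, -0.0326, 0.0221]
orientation: [0.707, 0.707, 0.0, 0.0]
contact_force: [-3.0, -0.5, 5.7]
opening: 0.0532
grip_force: 25.4
```

>>> play_rows --moves '[0.0,0,-0.003,0,0.003,0,-0.003,0.18,0.0055,0,-0.003,0.36,0.0055,0,-0.003,0.54,0.0055,0,-0.003,0.72,0.0055,0,-0.003,0.9,0.0055,0,-0.003,1.08,0.0055,0,-0.003,1.26,0.0055,0,-0.003,1.44,0.0055,0,-0.003,1.62,0.0055,0,-0.003,1.79,0.0055,0,-0.003,1.79,0.0055,0,0,1.79,0.0055,0,0,1.79]'

```text
time_s: 5.55
ee_pos: [0.5173, -0.027, 0.022]
orientation: [0.994, -0.107, 0.0, -0.0]
contact_force: [-4.0, 1.2, 8.5]
opening: 0.0534
grip_force: 27.8
```

>>> play_rows --moves '[0,0,0,0,0,0,0,0,0,0,0,0,0,0,0,0,0,0,0,0,0,0,0,0]' --grip 1

```text
time_s: 6.3
ee_pos: [0.517, -0.0271, 0.0213]
orientation: [0.994, -0.109, 0.0, -0.0]
contact_force: [0.4, -1.0, 1.0]
opening: 0.0854
grip_force: 0.0
```

>>> play_rows --moves '[0,0,-0.02,0,0,0,-0.07,0,0,0,-0.12,0,0,0,-0.17,0,0,0,-0.22,0,-0.06,0,-0.22,0,-0.11,0,-0.22,0,-0.11,0,-0.22,0,-0.11,0,-0.22,0]'

```text
time_s: 7.42
ee_pos: [0.4101, -0.0034, 0.2417]
orientation: [0.994, -0.109, 0.001, 0.0]
contact_force: [-0.4, 0.9, 0.2]
opening: 0.0855
grip_force: 0.0
```

Run:
```python
from h import *
st();d=grab("wrist");cv2.imwrite("pics/w2.png",d["img"])
```

```text
7.425 [ 0.4101 -0.0034  0.2417] [[0.976, -0.216, 0.001], [-0.216, -0.976, -0.0], [0.001, -0.0, -1.0]] 0.08548857131175595 0.0 [-0.4  0.9  0.2] [-0.098 -0.029  1.869 -0.     1.3    1.691]
```

View pics/w2.png

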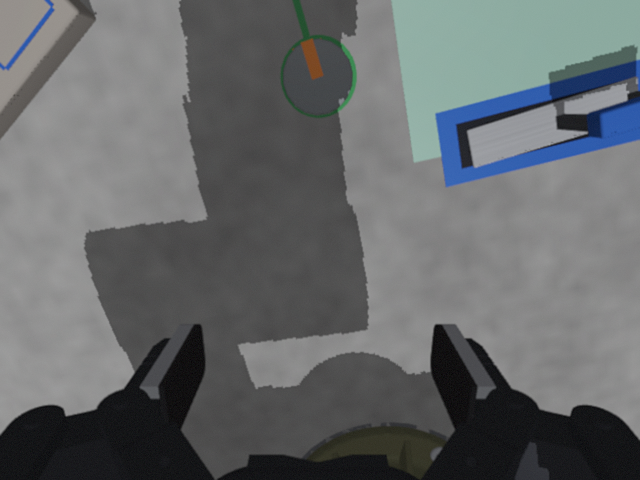

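The jar is on the spot with its stripe pointing along the green line towards the window. Next is the spatula.

Run:
```python
from h import *
to(.43,-.30,.24,92)
```

```text
t 7.475 at [ 0.4103 -0.0034  0.2414] phi -12.51 MOVE [0.0835 0.2853 0.0014] spin -1.824 rows>= 10
```

>>> play_rows --moves '[0.01,0.03,0,-0.18,0.02,0.06,0,-0.36,0.03,0.09,0,-0.54,0.04,0.12,0,-0.72,0.05,0.15,0,-0.9,0.06,0.18,0,-1.08,0.07,0.21,0,-1.26,0.08,0.25,0,-1.44,0.083,0.285,0,-1.62,0.083,0.285,0,-1.8,0.083,0.285,0,-1.824,0.083,0.285,0,-1.824,0.083,0.285,0,-1.824]'

```text
time_s: 9.1
ee_pos: [0.4292, -0.2993, 0.2412]
orientation: [0.695, 0.719, -0.0, -0.0]
contact_force: [0.6, -0.2, -0.2]
opening: 0.0855
grip_force: 0.0
```

Run:
```python
from h import *
st();d=grab("wrist");cv2.imwrite("pics/w3.png",d["img"])
```

```text
9.1 [ 0.4292 -0.2993  0.2412] [[-0.033, 0.999, -0.0], [0.999, 0.033, 0.0], [0.0, -0.0, -1.0]] 0.08551419455792854 0.0 [ 0.6 -0.2 -0.2] [-0.679  0.232  1.583 -0.     1.326 -0.712]
```

View pics/w3.png

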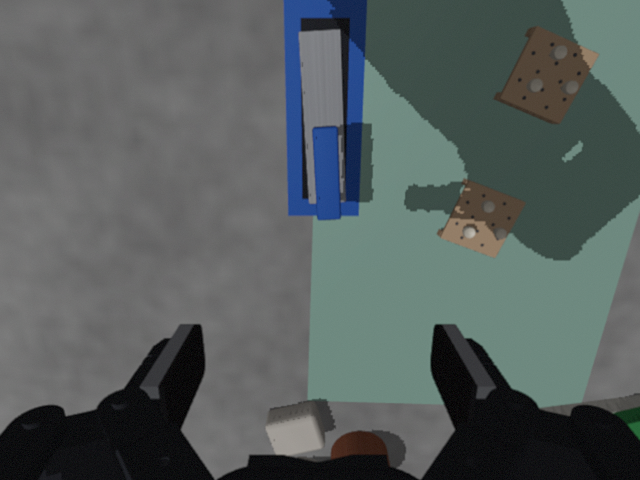

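The handle's top spans (313,127)–(340,125)–(342,217)–(318,220), and the blade's front edge runs (300,32)–(340,30). Both trays are visible, at about (548,75) and (482,218).

Run:
```python
from h import *
d=grab("wrist")
H=onz(d,[(313,127),(340,125),(342,217),(318,220)],.067);print(H.round(4))
B=onz(d,[(300,32),(340,30),(308,205),(345,203)],.003);print(B.round(4))
hc=H.mean(0);tip=B[:2].mean(0);v=tip-hc;print("handle",hc,"tip dist",np.linalg.norm(v),np.degrees(np.arctan2(v[1],v[0])))
v=H[:2].mean(0)-H[2:].mean(0);print(np.linalg.norm(v),np.degrees(np.arctan2(v[1],v[0])))
m=onz(d,[(285,0),(367,0),(289,215),(358,216)],0);print("mat",m.round(4))
to(hc[0],hc[1],.04,np.degrees(np.arctan2(v[1],v[0])))
```

```text
[[ 0.4236 -0.2288]
 [ 0.444  -0.2267]
 [ 0.4494 -0.2987]
 [ 0.4298 -0.3019]]
[[ 0.4096 -0.1548]
 [ 0.4435 -0.1522]
 [ 0.4202 -0.3047]
 [ 0.4562 -0.3015]]
handle [ 0.43670355 -0.2640523 ] tip dist 0.11104843455169998 95.23655164705694
0.07277917937760449 94.59466362800678
mat [[ 0.3965 -0.131 ]
 [ 0.465  -0.1288]
 [ 0.4016 -0.3161]
 [ 0.4701 -0.3149]]
t 9.2 at [ 0.4291 -0.2993  0.2414] phi 91.95 MOVE [0.035  0.0087 0.2014] spin -0.046 rows>= 4
```

>>> play_rows --moves '[0.035,0.0087,0.05,-0.053,0.035,0.0087,0.1,-0.053,0.035,0.0087,0.15,-0.053,0.035,0.0087,0.18,-0.053,0.035,0.0087,0.2,-0.053,0.035,0.0087,0.2,-0.053]'

```text
time_s: 9.95
ee_pos: [0.4359, -0.2637, 0.0403]
orientation: [0.676, 0.737, -0.0, -0.001]
contact_force: [-0.4, 0.5, 0.7]
opening: 0.0853
grip_force: 0.0
```

>>> play_rows --moves '[0,0,0,0,0,0,0,0,0,0,0,0,0,0,0,0,0,0,0,0,0,0,0,0,0,0,0,0,0,0,0,0,0,0,0,0,0,0,0,0]' --grip 0 --force 90

```text
time_s: 11.2
ee_pos: [0.4364, -0.2643, 0.0419]
orientation: [0.675, 0.738, -0.0, 0.0]
contact_force: [-4.2, 0.6, 7.6]
opening: 0.0186
grip_force: 88.3
```

>>> play_rows --moves '[0,0,-0.01,0,0,0,-0.03,0,0,0,-0.06,0,0,0,-0.09,0,0,0,-0.12,0,0,0,-0.12,0,0,0,-0.12,0]'

```text
time_s: 12.08
ee_pos: [0.4361, -0.2639, 0.1606]
orientation: [0.675, 0.738, -0.0, -0.0]
contact_force: [0.0, -0.4, -2.0]
opening: 0.0184
grip_force: 88.4
```

Run:
```python
from h import *
st();d=grab("wrist");cv2.imwrite("pics/w4.png",d["img"])
```

```text
12.075 [ 0.4361 -0.2639  0.1606] [[-0.088, 0.996, -0.001], [0.996, 0.088, 0.001], [0.001, -0.001, -1.0]] 0.01839512968042771 88.37209939956665 [ 0.  -0.4 -2. ] [-0.616  0.283  1.716  0.     1.143 -0.704]
```

View pics/w4.png

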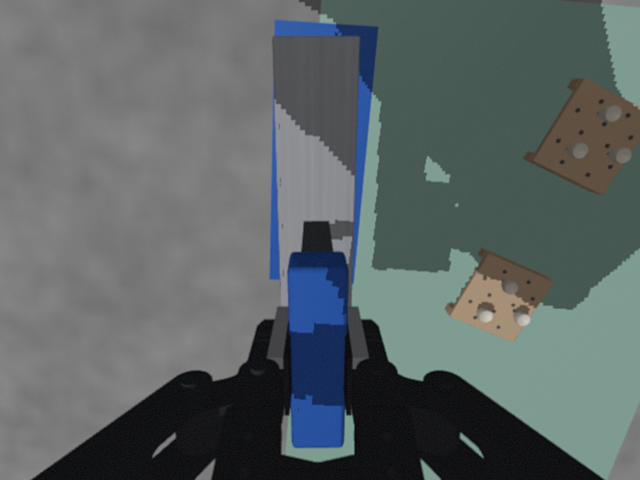

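The spatula is held straight: the blade is centred at column 316, its front edge at row 38, and both trays are visible with their tunnels facing the robot. I'll go behind tray A.

Run:
```python
from h import *
to(.47,-.131,.17,-19.7)
```

```text
t 12.125 at [ 0.436  -0.2639  0.1603] phi 95.04 MOVE [ 0.1294  0.0455 -0.0097] spin 2.003 rows>= 11
```

>>> play_rows --moves '[0.01,0.004,-0.005,0.15,0.02,0.008,-0.01,0.32,0.03,0.012,-0.01,0.5,0.045,0.016,-0.01,0.68,0.06,0.02,-0.01,0.86,0.075,0.025,-0.01,1.04,0.09,0.03,-0.01,1.22,0.105,0.035,-0.01,1.4,0.12,0.04,-0.01,1.58,0.129,0.0455,-0.01,1.76,0.129,0.0455,-0.01,1.92,0.129,0.0455,-0.01,2.003,0.129,0.0455,-0.01,2.003,0.129,0.0455,-0.01,2.003]'

```text
time_s: 13.88
ee_pos: [0.4702, -0.1316, 0.1708]
orientation: [0.985, -0.17, -0.0, -0.0]
contact_force: [0.1, -0.3, -2.0]
opening: 0.0186
grip_force: 88.3
```

Run:
```python
from h import *
st();d=grab("wrist");cv2.imwrite("pics/w5.png",d["img"])
```

```text
13.875 [ 0.4702 -0.1316  0.1708] [[0.942, -0.336, -0.001], [-0.336, -0.942, 0.0], [-0.001, -0.0, -1.0]] 0.018644139413385115 88.27396988868713 [ 0.1 -0.3 -2. ] [-0.348  0.225  1.763  0.     1.154  1.565]
```

View pics/w5.png

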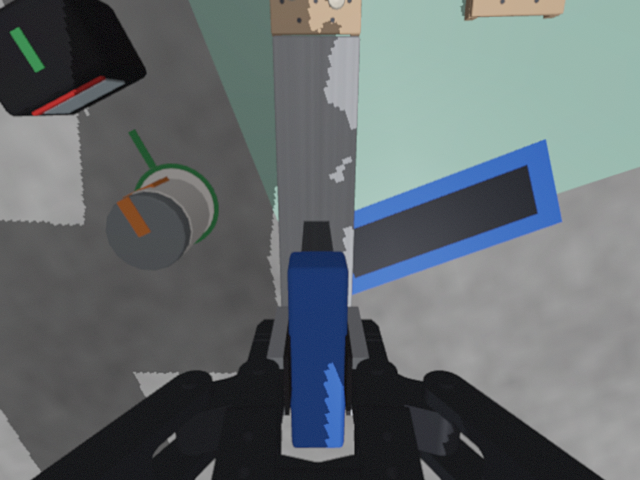

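The jar has been knocked off its spot: it now sits at about (148,228), turned away, with the empty spot at (178,203). I'll re-seat it once the spatula is back. Tray A is dead ahead (columns 270–361, near edge at row 35) and lines up with the blade.

Run:
```python
from h import *
d=grab("wrist")
for z in(.015,.010):
  P=onz(d,[(272,35),(360,35),(467,18),(562,14)],z)
  for k in (0,2):
    m=(P[k]+P[k+1])/2;v=P[k]-P[k+1];print(z,m,np.linalg.norm(v),"yaw",np.degrees(np.arctan2(v[1],v[0]))-90)
o=readout.observe();M=R.from_quat(o["orientation"]).as_matrix()
for zz in (.126,.130,.134):
  P=onz(d,[(277,152),(357,152)],zz);print(zz,np.linalg.norm(P[0]-P[1]))
  q=(np.r_[P.mean(0),zz]-o["ee_pos"])@M;print(q)
```

```text
0.015 [ 0.59269613 -0.1739363 ] 0.0586859069953281 yaw -19.65760879768436
0.015 [ 0.55898083 -0.29997809] 0.06156463557008164 yaw -17.90794828691061
0.01 [ 0.59341821 -0.1741761 ] 0.0596714183048624 yaw -19.657608797684347
0.01 [ 0.55913673 -0.30233451] 0.06259848931330658 yaw -17.90794828691061
0.126 0.03669874640714949
[ 0.06481035 -0.00060499  0.04498131]
0.13 0.035912668033350824
[ 0.06522348 -0.00060006  0.04098109]
0.134 0.03512658965955206
[ 0.06563661 -0.00059512  0.03698088]
```

>>> play_rows --moves '[0,-0.001,0.04,0,0,-0.001,0.08,0,0,-0.001,0.11,0,0,-0.001,0.12,0,0,-0.001,0.126,0,0,-0.001,0.126,0,0,-0.001,0.126,0,0,-0.001,0.126,0]'

```text
time_s: 14.98
ee_pos: [0.471, -0.1309, 0.0459]
orientation: [0.985, -0.171, 0.001, 0.0]
contact_force: [0.1, 0.5, -2.9]
opening: 0.0183
grip_force: 88.3
```

>>> play_rows --moves '[0.007,0,0,0,0.014,0,0,0,0.021,0,0,0,0.028,0,0,0,0.028,0,0,0]'

```text
time_s: 15.6
ee_pos: [0.4975, -0.1403, 0.0452]
orientation: [0.985, -0.171, 0.0, 0.0]
contact_force: [-0.7, -0.4, -2.2]
opening: 0.0183
grip_force: 88.3
```

Run:
```python
from h import *
st();d=grab("wrist");s=grab("scene")["img"]
a=d["img"][0:300,170:470];a=cv2.resize(a,(400,400));b=cv2.resize(s[250:330,230:330],(400,320),interpolation=cv2.INTER_CUBIC)
cv2.imwrite("pics/w6.png",np.hstack([a,np.vstack([b,np.zeros((80,400,3),np.uint8)])]))
```

```text
15.6 [ 0.4975 -0.1403  0.0452] [[0.941, -0.337, 0.0], [-0.337, -0.941, -0.0], [0.0, 0.0, -1.0]] 0.018311904953248543 88.25820207595825 [-0.7 -0.4 -2.2] [-0.346  0.466  1.776 -0.     0.9    1.569]
```

View pics/w6.png

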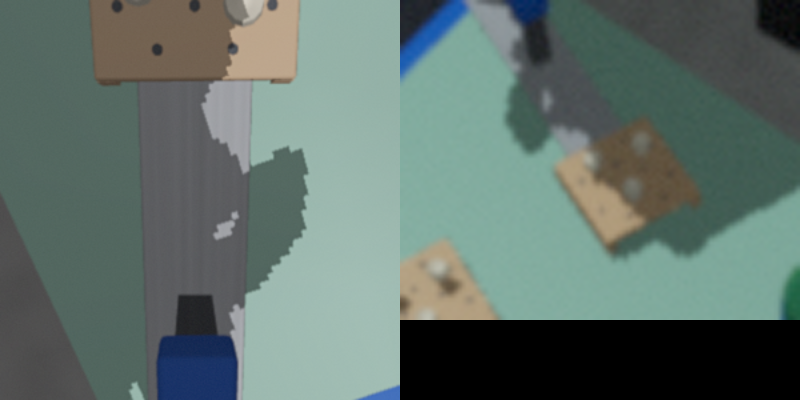

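The blade is entering the tunnel, centred (blade columns 138–250, tray 92–298) with no contact force. I'll go on in.

>>> play_rows --moves '[0.007,0,0,0,0.014,0,0,0,0.021,0,0,0,0.028,0,0,0,0.035,0,0,0,0.042,0,0,0,0.048,0,0,0,0.054,0,0,0,0.054,0,0,0,0.054,0,0,0]'

```text
time_s: 16.95
ee_pos: [0.5478, -0.1583, 0.0452]
orientation: [0.985, -0.171, -0.0, -0.0]
contact_force: [-0.1, -0.1, -1.3]
opening: 0.0182
grip_force: 88.3
```

>>> play_rows --moves '[0,0,-0.003,0,0,0,-0.006,0,0,0,-0.01,0,0,0,-0.015,0,0,0,-0.022,0,0,0,-0.03,0,0,0,-0.03,0,0,0,-0.03,0]'

```text
time_s: 17.95
ee_pos: [0.5479, -0.1584, 0.0752]
orientation: [0.985, -0.171, -0.0, -0.0]
contact_force: [0.5, 0.0, -4.8]
opening: 0.0184
grip_force: 88.1
```

Run:
```python
from h import *
st();d=grab("wrist");s=grab("scene")["img"]
a=d["img"][0:300,170:470];a=cv2.resize(a,(400,400));b=cv2.resize(s[240:320,230:330],(400,320),interpolation=cv2.INTER_CUBIC)
cv2.imwrite("pics/w7.png",np.hstack([a,np.vstack([b,np.zeros((80,400,3),np.uint8)])]))
```

```text
17.95 [ 0.5479 -0.1584  0.0752] [[0.941, -0.337, -0.0], [-0.337, -0.941, 0.0], [-0.0, 0.0, -1.0]] 0.0184221797272345 88.08139085769653 [ 0.5  0.  -4.8] [-0.346  0.518  1.606 -0.     1.018  1.569]
```

View pics/w7.png

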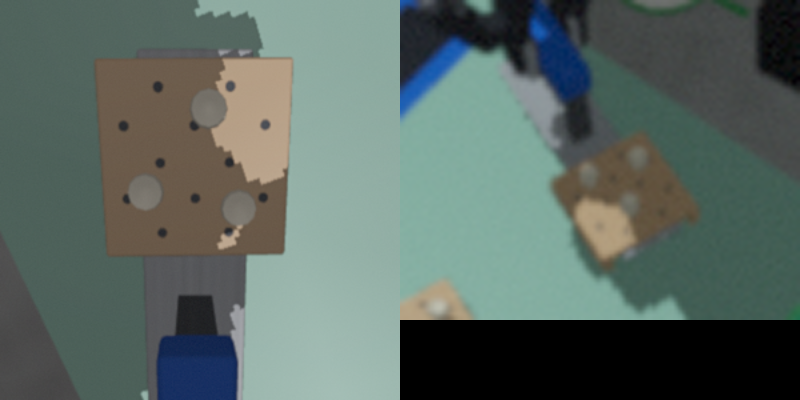

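The tray sits level on the blade, centred, with the tip just showing past its far edge. Next I'll measure its place in the tool frame and plan the carry.

```bash
cat >> h.py <<'E'
def tray(d,px):
    o=readout.observe();M=R.from_quat(o["orientation"]).as_matrix();z=o["ee_pos"][2]-.0415+.008
    P=onz(d,px,z);q=(np.c_[P,[z]*4]-o["ee_pos"])@M;print("tray tool xy",q.mean(0).round(4),"sides",np.linalg.norm(q-np.roll(q,1,0),axis=1).round(4));v=q[0]+q[1]-q[2]-q[3];print("yaw in tool deg",np.degrees(np.arctan2(v[1],v[0])));return q.mean(0)
E
python3 - <<'E'
from h import *
d=grab("wrist");c=tray(d,[(242.75,43.5),(389.75,43.5),(383.75,190.5),(250.25,190.5)])[0]
t=np.radians(30.2);u=np.array([np.cos(t),np.sin(t)]);b=np.array([.579,.276])
print(b-c*u); g=b-c*u-.04*u
to(g[0],g[1],.21,30.2)
E
```

```text
tray tool xy [ 0.0786 -0.0007  0.0335] sides [0.0586 0.0581 0.0586 0.0593]
yaw in tool deg -0.24742296241983222
[0.51110335 0.23648321]
t 18.1 at [ 0.5478 -0.1584  0.075 ] phi -19.72 MOVE [-0.1936 -0.3287 -0.1349] spin -0.871 rows>= 7
```

>>> play_rows --moves '[0,0,-0.01,0,0,0,-0.025,0,0,0,-0.045,0,0,0,-0.065,0,0,0,-0.085,0,0,0,-0.105,0,0,0,-0.122,0,0,0,-0.135,0,0,0,-0.135,0]'

```text
time_s: 19.23
ee_pos: [0.5482, -0.1585, 0.2113]
orientation: [0.985, -0.171, 0.001, 0.0]
contact_force: [0.0, -0.7, -2.8]
opening: 0.0183
grip_force: 88.1
```

>>> play_rows --moves '[-0.005,-0.008,0,-0.02,-0.015,-0.024,0,-0.06,-0.026,-0.044,0,-0.115,-0.038,-0.065,0,-0.17,-0.05,-0.085,0,-0.225,-0.062,-0.105,0,-0.28,-0.074,-0.126,0,-0.335,-0.086,-0.146,0,-0.39,-0.098,-0.167,0,-0.445,-0.11,-0.187,0,-0.5,-0.122,-0.208,0,-0.555,-0.134,-0.228,0,-0.61,-0.146,-0.248,0,-0.665,-0.158,-0.268,0,-0.715,-0.17,-0.288,0,-0.765,-0.18,-0.306,0,-0.81,-0.188,-0.32,0,-0.845,-0.1936,-0.3287,0,-0.871,-0.1936,-0.3287,0,-0.871,-0.1936,-0.3287,0,-0.871]'

```text
time_s: 21.72
ee_pos: [0.4767, 0.2159, 0.2103]
orientation: [0.966, 0.26, -0.0, 0.0]
contact_force: [0.9, -0.3, -2.7]
opening: 0.0187
grip_force: 88.2
```

Run:
```python
from h import *
st();d=grab("wrist");cv2.imwrite("pics/w8.png",d["img"])
d=grab("top");i=d["img"];hsv=cv2.cvtColor(i,cv2.COLOR_BGR2HSV)
for c in cv2.findContours(cv2.inRange(hsv,(105,60,60),(130,255,255)),0,1)[0]:
    if cv2.contourArea(c)>200: r=cv2.minAreaRect(onz(d,c[:,0,:],.03).astype(np.float32));print(cv2.boundingRect(c),np.round(r[0],4),np.round(r[1],3),r[2])
```

```text
21.725 [0.4767 0.2159 0.2103] [[0.865, 0.502, -0.0], [0.502, -0.865, -0.0], [-0.0, 0.0, -1.0]] 0.018681779318600964 88.18757772445679 [ 0.9 -0.3 -2.7] [ 0.355  0.259  1.623 -0.     1.259  1.4  ]
(359, 292, 87, 36) [ 0.431  -0.2162] [0.069 0.186] 1.556501865386963
(168, 290, 19, 19) [0.461  0.2707] [0.045 0.03 ] 34.527587890625
(0, 199, 23, 22) [0.6699 0.6915] [0.061 0.051] 88.73165893554688
(21, 170, 24, 23) [0.7382 0.6421] [0.056 0.061] 6.971113204956055
```

View pics/w8.png

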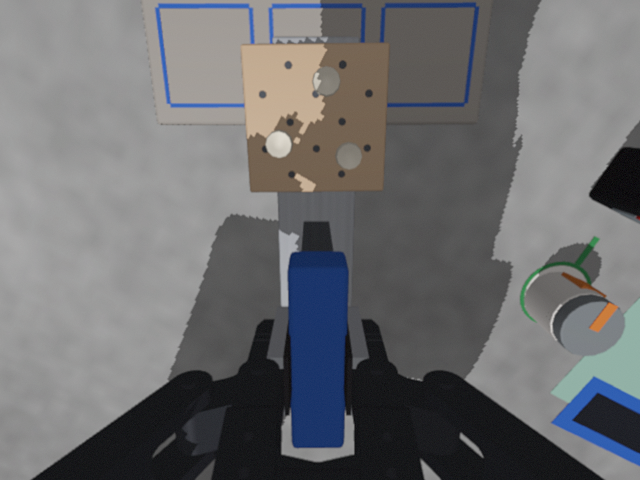

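The wrist view shows the tray level on the blade. Bay 2's outline is at (157–253, 5–105), bay 0's at (384–478, 5–103), and the middle bay is straight ahead. The jar may actually still be on its spot (ring at (557,293), lid at (592,325)), so I'll check its numbers as well.

Run:
```python
from h import *
d=grab("wrist")
L=onz(d,[(157,5),(250,7),(253,103),(170,105)],.03);Rr=onz(d,[(384,5),(478,5),(467,103),(388,102)],.03)
b2=L.mean(0);b0=Rr.mean(0);print("bay2",b2,"bay0",b0,"mid",(b2+b0)/2,np.linalg.norm(b2-b0));v=b2-b0;ph=np.degrees(np.arctan2(v[1],v[0]))-90;print("yaw",ph)
print("jar lid",onz(d,[(592,325)],.062),"stripe end",onz(d,[(612,308)],.062))
c=tray(d,[(242,43),(389,43),(385,190),(250,190)])
b=(b2+b0)/2;t=np.radians(ph);u=np.array([np.cos(t),np.sin(t)]);g=b-c[0]*u
to(*g,.115,ph)
```

```text
bay2 [0.53944764 0.34555977] bay0 [0.62157031 0.2055716 ] mid [0.58050898 0.27556568] 0.1622985530106238
yaw 30.39759381151839
jar lid [[ 0.51619592 -0.02168139]] stripe end [[ 0.5360118  -0.02463807]]
tray tool xy [ 0.079  -0.0005  0.0335] sides [0.0586 0.0581 0.0586 0.06  ]
yaw in tool deg -0.753434487611575
t 21.875 at [0.4768 0.2159 0.2103] phi 30.13 MOVE [0.0406 0.0008 0.0953] spin -0.005 rows>= 2
```

The jar's lid is within 5 mm of the spot, so it was not knocked; what I read before was perspective. Now I'll place tray A in the middle bay.

>>> play_rows --moves '[0.01,0,0,0,0.025,0,0.01,0,0.037,0,0.025,0,0.0405,0.0005,0.045,-0.005,0.0405,0.0005,0.065,-0.005,0.0405,0.0005,0.085,-0.005,0.0405,0.0005,0.1,-0.005,0.0405,0.0005,0.112,-0.005,0.0405,0.0005,0.12,-0.005,0.0405,0.0005,0.125,-0.005,0.0405,0.0005,0.129,-0.005,0.0405,0.0005,0.132,-0.005,0.0405,0.0005,0.1355,-0.005,0.0405,0.0005,0.1355,-0.005,0.0405,0.0005,0.1355,-0.005,0.0405,0.0005,0.1355,-0.005]'

```text
time_s: 23.88
ee_pos: [0.512, 0.2363, 0.075]
orientation: [0.965, 0.263, 0.0, -0.0]
contact_force: [-0.2, 0.3, -1.5]
opening: 0.0183
grip_force: 88.3
```

>>> play_rows --moves '[-0.005,0,0,0,-0.012,0,0,0,-0.02,0,0,0,-0.02,0,0,0]'

```text
time_s: 24.38
ee_pos: [0.4942, 0.2258, 0.0749]
orientation: [0.965, 0.263, -0.0, 0.0]
contact_force: [-0.0, 0.6, -2.2]
opening: 0.0186
grip_force: 88.3
```

Run:
```python
from h import *
st();d=grab("wrist");cv2.imwrite("pics/w9.png",d["img"][0:300,100:540])
```

```text
24.375 [0.4942 0.2258 0.0749] [[0.862, 0.507, -0.0], [0.507, -0.862, -0.0], [-0.0, -0.0, -1.0]] 0.01861479374458262 88.33374381065369 [-0.   0.6 -2.2] [ 0.361  0.467  1.686 -0.     0.988  1.4  ]
```

View pics/w9.png

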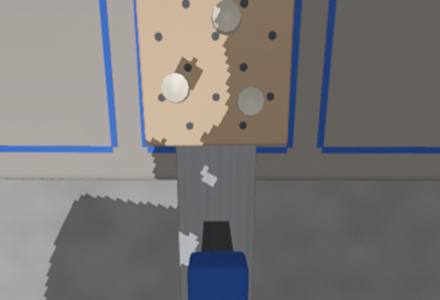

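Tray A stands squarely inside the middle bay's outline while the blade slides out. I'll withdraw and go behind tray B.

>>> play_rows --moves '[-0.01,0,0,0,-0.02,0,0,0,-0.03,0,0,0,-0.04,0,0,0,-0.05,0,0,0,-0.06,0,0,0,-0.065,0,-0.01,0,-0.07,0,-0.05,0,-0.07,0,-0.1,0,-0.07,0,-0.125,0,-0.07,0,-0.125,0]'

```text
time_s: 25.8
ee_pos: [0.4349, 0.1908, 0.2018]
orientation: [0.965, 0.263, 0.002, -0.0]
contact_force: [-1.0, 0.5, -3.0]
opening: 0.0182
grip_force: 88.5
```

Run:
```python
from h import *
t=np.radians(-18.5);u=np.array([np.cos(t),np.sin(t)]);g=np.array([.587,-.311])-.165*u
to(*g,.17,-18.5)
```

```text
t 25.8 at [0.4349 0.1908 0.2018] phi 30.47 MOVE [-0.2318  0.3851  0.0312] spin 0.855 rows>= 8
```

>>> play_rows --moves '[-0.025,0.04,0,0.09,-0.05,0.08,0,0.18,-0.075,0.125,0,0.27,-0.1,0.165,0,0.36,-0.125,0.205,0,0.45,-0.15,0.25,0,0.54,-0.175,0.29,0,0.63,-0.2,0.335,0,0.72,-0.22,0.37,0.015,0.81,-0.232,0.385,0.031,0.855,-0.232,0.385,0.031,0.855,-0.232,0.385,0.031,0.855,-0.232,0.385,0.031,0.855]'

```text
time_s: 27.42
ee_pos: [0.43, -0.2581, 0.1693]
orientation: [0.987, -0.16, 0.0, 0.0]
contact_force: [0.5, 0.1, -2.0]
opening: 0.0187
grip_force: 88.6
```

Run:
```python
from h import *
st();d=grab("wrist");cv2.imwrite("pics/w10.png",d["img"])
h=cv2.cvtColor(d["img"],cv2.COLOR_BGR2HSV);m=cv2.inRange(h,(3,40,50),(24,190,255));m[120:]=0
for c in cv2.findContours(m,0,1)[0]:
    if cv2.contourArea(c)>300: print(cv2.boundingRect(c),c[c[:,0,1]>c[:,0,1].max()-12][:,0].tolist())
```

```text
27.425 [ 0.43   -0.2581  0.1693] [[0.949, -0.316, 0.001], [-0.316, -0.949, -0.0], [0.001, 0.0, -1.0]] 0.01869236316894433 88.61296892166138 [ 0.5  0.1 -2. ] [-0.614  0.254  1.731  0.     1.155  1.279]
(274, 0, 92, 27) [[274, 15], [275, 16], [275, 17], [275, 18], [275, 19], [275, 20], [275, 21], [275, 22], [275, 23], [276, 24], [276, 25], [276, 26], [277, 26], [278, 26], [279, 26], [280, 26], [281, 26], [282, 26], [283, 26], [284, 26], [284, 25], [285, 24], [286, 23], [287, 23], [288, 23], [289, 23], [290, 23], [291, 23], [292, 23], [293, 23], [294, 23], [295, 23], [296, 23], [297, 23], [298, 23], [299, 23], [300, 23], [301, 23], [302, 23], [303, 23], [304, 23], [305, 23], [306, 23], [307, 23], [308, 23], [309, 23], [310, 24], [311, 24], [312, 24], [313, 24], [314, 24], [315, 24], [316, 24], [317, 24], [318, 24], [319, 24], [320, 24], [321, 24], [322, 24], [323, 24], [324, 24], [325, 24], [326, 24], [327, 24], [328, 24], [329, 24], [330, 24], [331, 24], [332, 23], [333, 23], [334, 23], [335, 23], [336, 23], [337, 23], [338, 23], [339, 24], [340, 23], [341, 23], [342, 23], [343, 24], [344, 24], [345, 24], [346, 23], [347, 23], [348, 24], [349, 24], [350, 24], [351, 24], [352, 24], [353, 24], [354, 24], [355, 25], [355, 26], [356, 26], [357, 26], [358, 26], [359, 26], [360, 26], [361, 26], [362, 26], [363, 25], [363, 24], [363, 23], [364, 22], [364, 21], [364, 20], [364, 19], [364, 18], [364, 17], [364, 16], [364, 15]]
```

View pics/w10.png

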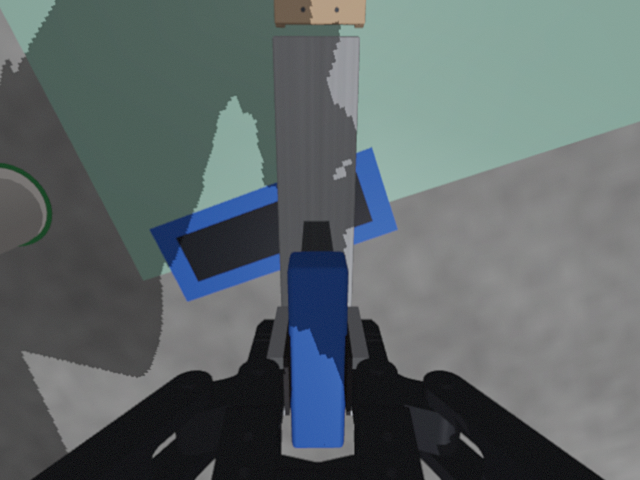

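Tray B's near edge is level at row 24 (columns 275–364), nearly in line with the blade (273–359).

Run:
```python
from h import *
d=grab("wrist");o=readout.observe();M=R.from_quat(o["orientation"]).as_matrix()
P=onz(d,[(275.5,22),(364,22)],.013);print((np.c_[P,[.013]*2]-o["ee_pos"])@M,o["ee_pos"])
```

```text
[[ 0.13740485 -0.02829652  0.15633121]
 [ 0.13738964  0.03026485  0.15634262]] [ 0.42987093 -0.25828271  0.16923304]
```

>>> play_rows --moves '[0,0.0015,0.04,0,0,0.0015,0.08,0,0,0.0015,0.11,0,0,0.0015,0.12,0,0,0.0015,0.124,0,0,0.0015,0.124,0,0,0.0015,0.124,0,0.008,0.0015,0.124,0,0.016,0.0015,0.124,0,0.024,0.0015,0.124,0,0.03,0.0015,0.124,0,0.035,0.0015,0.124,0,0.035,0.0015,0.124,0]'

```text
time_s: 29.15
ee_pos: [0.4625, -0.2714, 0.0447]
orientation: [0.987, -0.161, -0.0, -0.0]
contact_force: [0.8, -0.7, -1.8]
opening: 0.0185
grip_force: 88.6
```

>>> play_rows --moves '[0.007,0,0,0,0.014,0,0,0,0.021,0,0,0,0.028,0,0,0,0.035,0,0,0,0.042,0,0,0,0.048,0,0,0,0.054,0,0,0,0.054,0,0,0,0.054,0,0,0]'

```text
time_s: 30.4
ee_pos: [0.5133, -0.2885, 0.0447]
orientation: [0.987, -0.161, -0.0, -0.0]
contact_force: [0.1, -0.5, -2.2]
opening: 0.0182
grip_force: 88.6
```

>>> play_rows --moves '[0,0,-0.003,0,0,0,-0.006,0,0,0,-0.01,0,0,0,-0.015,0,0,0,-0.022,0,0,0,-0.03,0,0,0,-0.03,0,0,0,-0.03,0]'

```text
time_s: 31.4
ee_pos: [0.5134, -0.2885, 0.0747]
orientation: [0.987, -0.161, -0.0, -0.0]
contact_force: [0.2, 0.4, -2.6]
opening: 0.0185
grip_force: 88.5
```

Run:
```python
from h import *
st();d=grab("wrist")
h=cv2.cvtColor(d["img"],cv2.COLOR_BGR2HSV);m=cv2.inRange(h,(3,40,50),(24,190,255));m[260:]=0
c=max(cv2.findContours(m,0,1)[0],key=cv2.contourArea);print(cv2.boundingRect(c))
q=cv2.approxPolyDP(cv2.convexHull(c),8,True)[:,0];print(q.tolist())
```

```text
31.4 [ 0.5134 -0.2885  0.0747] [[0.948, -0.318, -0.0], [-0.318, -0.948, 0.0], [-0.0, -0.0, -1.0]] 0.01850501759029028 88.54251623153687 [ 0.2  0.4 -2.6] [-0.574  0.554  1.55   0.     1.038  1.32 ]
(240, 45, 149, 148)
[[387, 46], [380, 191], [250, 192], [241, 46]]
```

Run:
```python
from h import *
d=grab("wrist");c=tray(d,[(241,46),(387,46),(380,191),(250,192)])[0]
t=np.radians(30.4);u=np.array([np.cos(t),np.sin(t)]);g=np.array([.6205,.206])-(c+.04)*u
to(*g,.21,30.4)
```

```text
tray tool xy [ 0.078  -0.0016  0.0335] sides [0.0584 0.0578 0.058  0.0579]
yaw in tool deg -0.2388726260156948
t 31.5 at [ 0.5133 -0.2885  0.0745] phi -18.52 MOVE [-0.133  -0.414  -0.1354] spin -0.854 rows>= 8
```

>>> play_rows --moves '[0,0,-0.01,0,0,0,-0.025,0,0,0,-0.045,0,0,0,-0.065,0,0,0,-0.085,0,0,0,-0.105,0,0,0,-0.122,0,0,0,-0.135,0,0,0,-0.135,0]'

```text
time_s: 32.62
ee_pos: [0.5137, -0.2887, 0.2108]
orientation: [0.987, -0.161, 0.001, 0.0]
contact_force: [-0.7, -0.2, -2.9]
opening: 0.0182
grip_force: 88.5
```

>>> play_rows --moves '[-0.003,-0.01,0,-0.02,-0.01,-0.03,0,-0.06,-0.018,-0.055,0,-0.11,-0.026,-0.081,0,-0.165,-0.034,-0.107,0,-0.22,-0.042,-0.132,0,-0.275,-0.051,-0.158,0,-0.33,-0.059,-0.184,0,-0.385,-0.067,-0.21,0,-0.44,-0.076,-0.236,0,-0.495,-0.084,-0.262,0,-0.55,-0.092,-0.288,0,-0.605,-0.1,-0.313,0,-0.66,-0.108,-0.338,0,-0.71,-0.116,-0.362,0,-0.76,-0.123,-0.383,0,-0.8,-0.129,-0.402,0,-0.835,-0.133,-0.414,0,-0.854,-0.133,-0.414,0,-0.854,-0.133,-0.414,0,-0.854]'

```text
time_s: 35.12
ee_pos: [0.5188, 0.1458, 0.2097]
orientation: [0.965, 0.262, -0.0, 0.0]
contact_force: [-0.2, 0.7, -3.0]
opening: 0.0183
grip_force: 88.5
```

Run:
```python
from h import *
st();d=grab("wrist");cv2.imwrite("pics/w11.png",d["img"])
```

```text
35.125 [0.5188 0.1458 0.2097] [[0.863, 0.506, -0.0], [0.506, -0.863, -0.0], [-0.0, 0.0, -1.0]] 0.018255914998888685 88.51040482521057 [-0.2  0.7 -3. ] [ 0.206  0.294  1.58  -0.     1.268  1.247]
```

View pics/w11.png

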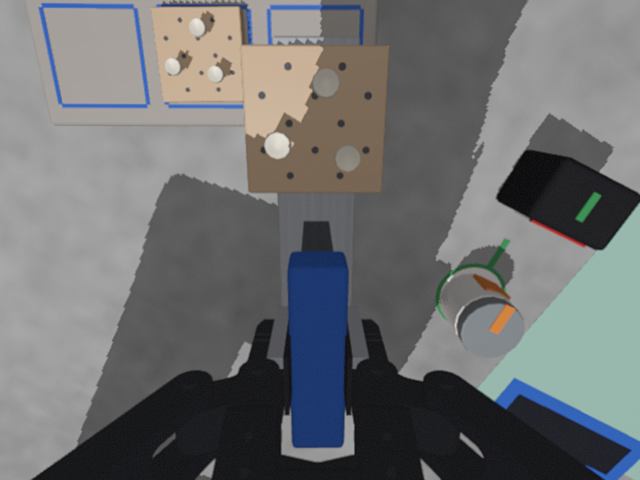

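Tray A is standing squarely in bay 1. Bay 0's outline (columns 268–362) is straight ahead of the carried tray (242–389), so I'll set it down.

>>> play_rows --moves '[0.01,0,0,0,0.025,0,0.01,0,0.037,0,0.025,0,0.0405,0,0.045,0,0.0405,0,0.065,0,0.0405,0,0.085,0,0.0405,0,0.1,0,0.0405,0,0.112,0,0.0405,0,0.12,0,0.0405,0,0.125,0,0.0405,0,0.129,0,0.0405,0,0.132,0,0.0405,0,0.135,0,0.0405,0,0.135,0,0.0405,0,0.135,0,0.0405,0,0.135,0]'

```text
time_s: 37.17
ee_pos: [0.5539, 0.1668, 0.0749]
orientation: [0.965, 0.262, 0.0, 0.0]
contact_force: [0.0, 0.6, -1.9]
opening: 0.0185
grip_force: 88.6
```

>>> play_rows --moves '[-0.005,0,0,0,-0.012,0,0,0,-0.02,0,0,0,-0.03,0,0,0,-0.04,0,0,0,-0.05,0,0,0,-0.06,0,0,0,-0.07,0,0,0,-0.08,0,0,0,-0.085,0,-0.01,0,-0.09,0,-0.05,0,-0.09,0,-0.1,0,-0.09,0,-0.13,0,-0.09,0,-0.13,0]'

```text
time_s: 38.92
ee_pos: [0.477, 0.1213, 0.2074]
orientation: [0.965, 0.262, 0.002, 0.0]
contact_force: [0.6, 1.2, -2.8]
opening: 0.0183
grip_force: 88.8
```

Run:
```python
from h import *
st();d=grab("wrist");cv2.imwrite("pics/w12.png",d["img"])
h=cv2.cvtColor(d["img"],cv2.COLOR_BGR2HSV);m=cv2.inRange(h,(3,40,50),(24,190,255));m[260:]=0
for c in cv2.findContours(m,0,1)[0]:
    if cv2.contourArea(c)>2000: r=cv2.minAreaRect(onz(d,c[:,0,:],.045).astype(np.float32));print("tray",r)
# mat: bay centres (.5805,.2756) (.6205,.206)
o=readout.observe()
t=np.radians(91.6);u=np.array([np.cos(t),np.sin(t)]);g=np.array([.433,-.222])-.038*u;print(g);to(*g,.16,91.6)
```

```text
38.925 [0.477  0.1213 0.2074] [[0.862, 0.506, 0.005], [0.506, -0.862, 0.001], [0.005, 0.002, -1.0]] 0.018293845252858314 88.76391649246216 [ 0.6  1.2 -2.8] [0.175 0.19  1.715 0.    1.231 1.215]
tray ((0.5999796986579895, 0.19566014409065247), (0.017683343961834908, 0.05914705619215965), 30.32596778869629)
tray ((0.5598857998847961, 0.26367712020874023), (0.017644476145505905, 0.062170423567295074), 30.732730865478516)
[ 0.43406102 -0.25998518]
t 38.975 at [0.4763 0.1212 0.2055] phi 30.41 MOVE [-0.2294  0.3073  0.0453] spin -1.068 rows>= 7
```

View pics/w12.png

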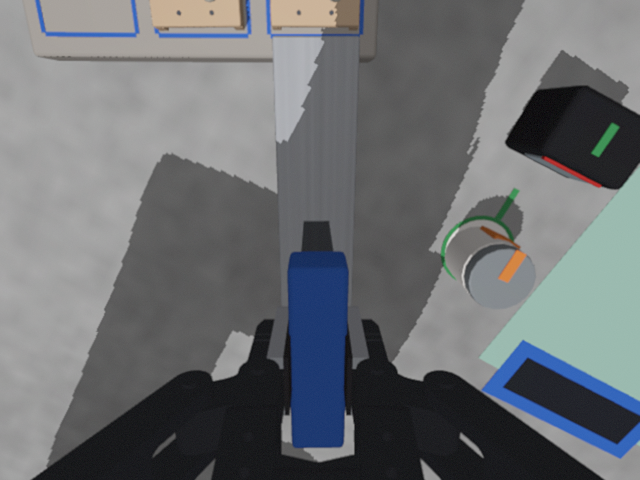

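Both trays stand in bays 1 and 0, within about 3 mm of centre by their near edges, and the blade is clear. Now I'll return the spatula.

>>> play_rows --moves '[-0.02,0.025,0,-0.1,-0.045,0.06,0,-0.2,-0.07,0.095,0,-0.3,-0.095,0.13,0,-0.4,-0.12,0.165,0,-0.5,-0.145,0.2,0,-0.6,-0.17,0.235,0,-0.7,-0.195,0.265,0,-0.8,-0.215,0.29,0.01,-0.9,-0.229,0.307,0.03,-1,-0.229,0.307,0.045,-1.068,-0.229,0.307,0.045,-1.068,-0.229,0.307,0.045,-1.068,-0.229,0.307,0.045,-1.068]'

```text
time_s: 40.72
ee_pos: [0.4344, -0.2593, 0.1603]
orientation: [0.697, 0.717, 0.0, 0.0]
contact_force: [0.0, -0.5, -2.2]
opening: 0.0181
grip_force: 88.6
```

Run:
```python
from h import *
to(.434,-.26,.0425,91.6)
```

```text
t 40.725 at [ 0.4344 -0.2593  0.1603] phi 91.58 MOVE [-0.0006 -0.0004  0.1178] spin -0.0 rows>= 2
```

>>> play_rows --moves '[0,0,0.03,0,0,0,0.06,0,0,0,0.09,0,0,0,0.105,0,0,0,0.113,0,0,0,0.118,0,0,0,0.118,0,0,0,0.118,0]'

```text
time_s: 41.72
ee_pos: [0.4343, -0.2596, 0.0423]
orientation: [0.697, 0.717, 0.0, 0.0]
contact_force: [-0.1, 0.5, -2.0]
opening: 0.0182
grip_force: 88.7
```

>>> play_rows --moves '[0,0,0,0,0,0,0,0,0,0,0,0,0,0,0,0,0,0,0,0,0,0,0,0,0,0,0,0]' --grip 1

```text
time_s: 42.6
ee_pos: [0.4341, -0.2595, 0.0418]
orientation: [0.697, 0.717, 0.0, -0.0]
contact_force: [-0.3, 0.4, -0.2]
opening: 0.0855
grip_force: 0.0
```

>>> play_rows --moves '[0,0,-0.03,0,0,0,-0.08,0,0,0,-0.13,0,0,0,-0.18,0,-0.05,0,-0.2,0,-0.08,0,-0.2,0,-0.08,0,-0.2,0,-0.08,0,-0.2,0]'

```text
time_s: 43.6
ee_pos: [0.4363, -0.339, 0.2415]
orientation: [0.697, 0.717, 0.0, -0.0]
contact_force: [-0.3, 0.3, -0.3]
opening: 0.0853
grip_force: 0.0
```

Run:
```python
from h import *
st();d=grab("wrist");t=grab("top");i=t["img"];h=cv2.cvtColor(i,cv2.COLOR_BGR2HSV)
for c in cv2.findContours(cv2.inRange(h,(3,40,90),(22,160,255)),0,1)[0]:
    if 400<cv2.contourArea(c)<1100: r=cv2.minAreaRect(onz(t,c[:,0,:],.045).astype(np.float32));print(cv2.boundingRect(c),np.round(r[0],4),r[2])
a=cv2.resize(i[180:340,110:460],(800,366),interpolation=cv2.INTER_CUBIC)
b=cv2.resize(d["img"],(310,232));z=np.zeros((232,800,3),np.uint8);z[:,:310]=b
cv2.imwrite("pics/end.png",np.vstack([a,z]))
```

```text
43.6 [ 0.4363 -0.339   0.2415] [[-0.028, 1.0, -0.0], [1.0, 0.028, 0.001], [0.001, -0.0, -1.0]] 0.0852775587373719 0.0 [-0.3  0.3 -0.3] [-0.727  0.298  1.499  0.     1.345 -0.755]
(594, 458, 46, 22) [ 0.0762 -0.6741] 83.89706420898438
(158, 227, 36, 36) [0.5783 0.2758] 30.54465675354004
(189, 208, 36, 36) [0.6196 0.2054] 30.666702270507812
```

View pics/end.png

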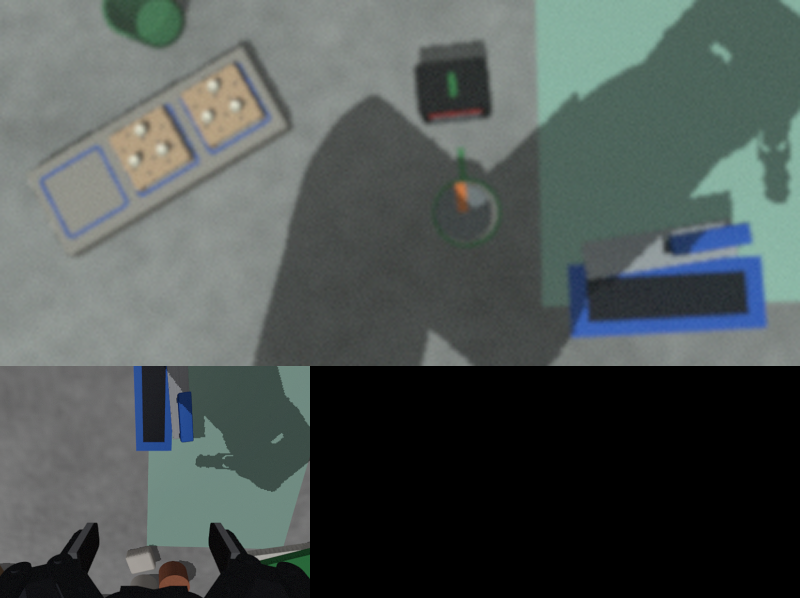

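The spatula has been knocked off its mat towards the trays' side, as the task warned. The trays (in bays 1 and 0) and the jar are fine. I'll measure the handle by its mask and put the spatula back. I've also used up the picture-viewing budget (and slightly passed it), so from here on I'll use numbers only.

Run:
```python
from h import *
d=grab("wrist");h=cv2.cvtColor(d["img"],cv2.COLOR_BGR2HSV);m=cv2.inRange(h,(105,100,40),(130,255,255));m[200:]=0
for c in cv2.findContours(m,0,1)[0]:
    if cv2.contourArea(c)>800:
        w=onz(d,c[:,0,:],.067).astype(np.float32);r=cv2.minAreaRect(w);print(cv2.boundingRect(c),r,cv2.approxPolyDP(cv2.convexHull(c),4,True)[:,0].tolist())
        v=cv2.fitLine(w,2,0,.01,.01).ravel();print(np.degrees(np.arctan2(v[1],v[0])))
to(.48,-.26,.04,91.6)
```

```text
(365, 53, 34, 105) ((0.4827403426170349, -0.25286778807640076), (0.021870136260986328, 0.07301430404186249), 8.167049407958984) [[392, 53], [398, 154], [375, 157], [366, 60]]
-81.54877
(275, 0, 80, 176) ((0.4333984851837158, -0.24442267417907715), (0.05767601728439331, 0.1204119548201561), 1.6621543169021606) [[343, 0], [353, 174], [281, 175], [275, 0]]
-85.09397
t 43.75 at [ 0.4365 -0.3387  0.2418] phi 91.65 MOVE [0.0774 0.0458 0.2018] spin 0.001 rows>= 4
```

>>> play_rows --moves '[0.03,0.02,0,-0.05,0.06,0.035,0,-0.114,0.0845,0.0485,0.02,-0.114,0.0845,0.0485,0.07,-0.114,0.0845,0.0485,0.12,-0.114,0.0845,0.0485,0.16,-0.114,0.0845,0.0485,0.19,-0.114,0.0845,0.0485,0.2,-0.114,0.0845,0.0485,0.2,-0.114,0.0845,0.0485,0.2,-0.114]'

```text
time_s: 45.0
ee_pos: [0.4831, -0.2539, 0.0431]
orientation: [0.655, 0.756, 0.0, 0.001]
contact_force: [0.7, -0.2, 0.8]
opening: 0.0853
grip_force: 0.0
```

>>> play_rows --moves '[0,0,0,0,0,0,0,0,0,0,0,0,0,0,0,0,0,0,0,0,0,0,0,0,0,0,0,0,0,0,0,0,0,0,0,0,0,0,0,0]' --grip 0 --force 60

```text
time_s: 46.25
ee_pos: [0.4826, -0.2537, 0.0419]
orientation: [0.655, 0.755, 0.0, 0.0]
contact_force: [1.1, 0.8, 5.2]
opening: 0.019
grip_force: 59.6
```

Run:
```python
from h import *
st();to(.434,-.26,.06,91.6)
```

```text
46.25 [ 0.4826 -0.2537  0.0419] [[-0.142, 0.99, 0.0], [0.99, 0.142, -0.0], [-0.0, 0.0, -1.0]] 0.018994849917155568 59.639920592308044 [1.1 0.8 5.2] [-0.551  0.522  1.696  0.     0.924 -0.693]
t 46.25 at [ 0.4826 -0.2537  0.0419] phi 98.14 MOVE [ 0.0006 -0.049  -0.0181] spin 0.114 rows>= 1
```

>>> play_rows --moves '[0,0,-0.01,0,0,-0.01,-0.018,0.03,0,-0.03,-0.018,0.08,0.0005,-0.049,-0.018,0.114,0.0005,-0.049,-0.018,0.114,0.0005,-0.049,-0.01,0.114,0.0005,-0.049,-0.003,0.114,0.0005,-0.049,-0.0005,0.114,0.0005,-0.049,-0.0005,0.114]'

```text
time_s: 47.38
ee_pos: [0.434, -0.2599, 0.0421]
orientation: [0.697, 0.717, -0.0, -0.0]
contact_force: [-1.1, -0.2, -1.4]
opening: 0.019
grip_force: 59.0
```

>>> play_rows --moves '[0,0,0,0,0,0,0,0,0,0,0,0,0,0,0,0,0,0,0,0,0,0,0,0,0,0,0,0]' --grip 1

```text
time_s: 48.25
ee_pos: [0.4339, -0.2601, 0.0423]
orientation: [0.697, 0.717, 0.0, 0.0]
contact_force: [-1.1, 0.7, 0.7]
opening: 0.0852
grip_force: 0.0
```

>>> play_rows --moves '[0,0,-0.03,0,0,0,-0.08,0,0,0,-0.13,0,0,0,-0.18,0,-0.05,0,-0.2,0,-0.08,0,-0.2,0,-0.08,0,-0.2,0,-0.08,0,-0.2,0,-0.08,0,-0.2,0,-0.08,0,-0.2,0]'

```text
time_s: 49.5
ee_pos: [0.4363, -0.3395, 0.2424]
orientation: [0.697, 0.717, 0.0, 0.0]
contact_force: [0.5, -0.2, -0.5]
opening: 0.0855
grip_force: 0.0
```

Run:
```python
from h import *
st();d=grab("wrist");h=cv2.cvtColor(d["img"],cv2.COLOR_BGR2HSV)
# steel blade: low-saturation pixels in mat's area; handle+mat merge, so use the blade mask
m=cv2.inRange(h,(105,100,40),(130,255,255));m[220:]=0
for c in cv2.findContours(m,0,1)[0]:
    if cv2.contourArea(c)>800: print("blue",cv2.boundingRect(c),cv2.approxPolyDP(cv2.convexHull(c),4,True)[:,0].tolist())
# pixel expected for handle corners if spatula at rest pose
u=np.array([np.cos(np.radians(91.6)),np.sin(np.radians(91.6))]);n=np.array([-u[1],u[0]]);o=np.array([.433,-.222])
Rm=R.from_quat(d["rotation"]);K=np.array(d["camera_matrix"])
for a,b in((-1,10),(-1,-10),(-75,-10),(-75,10)):
    p=np.r_[o+u*a/1e3+n*b/1e3,.067]-d["eye"];q=Rm.inv().apply(p);print("expect",np.round(q[:2]/q[2]*K[0,0]+K[:2,2],0))
t=grab("top");i=t["img"];h=cv2.cvtColor(i,cv2.COLOR_BGR2HSV)
for c in cv2.findContours(cv2.inRange(h,(105,60,40),(130,255,255)),0,1)[0]:
    if cv2.contourArea(c)>400: print("top blue",cv2.boundingRect(c))
w=cv2.inRange(h,(5,120,50),(18,255,255))[240:300,290:340];q=np.argwhere(w)[:,::-1]+[290,240]
if len(q):
    q=onz(t,q,.062).astype(np.float32);f=cv2.fitLine(q,2,0,.01,.01).ravel();print("jar stripe",q.mean(0),np.degrees(np.arctan2(f[1],f[0])))
```

```text
49.5 [ 0.4363 -0.3395  0.2424] [[-0.029, 1.0, 0.0], [1.0, 0.029, -0.0], [-0.0, 0.0, -1.0]] 0.08548541415196595 0.0 [ 0.5 -0.2 -0.5] [-0.728  0.298  1.498  0.     1.346 -0.756]
blue (276, 0, 83, 175) [[358, 0], [353, 173], [282, 174], [276, 0]]
expect [304.  61.]
expect [331.  61.]
expect [330. 164.]
expect [305. 164.]
top blue (359, 292, 87, 36)
top blue (128, 244, 38, 40)
jar stripe [ 0.52694875 -0.02465242] 8.947363
```

Run:
```python
from h import *
d=grab("wrist");h=cv2.cvtColor(d["img"],cv2.COLOR_BGR2HSV);m=cv2.inRange(h,(105,100,40),(130,255,255))
for v in(70,100,140):
    print(v,np.flatnonzero(np.diff(m[v,260:380].astype(int)))+260)
print("col317 blue rows",np.flatnonzero(np.diff(m[:240,317].astype(int))))
print(ctrl.close_job())
```

```text
70 [277 294 305 332 340 356]
100 [278 294 306 331 339 355]
140 [279 295 306 331 339 354]
col317 blue rows [ 60 173]
the job is handed in; nothing more can be done
None
```

The job is handed in (no verdict came back): the jar is on its spot facing the scanner, both trays are within about 3 mm of the centres of bays 1 and 0, and the spatula is back flat on its mat after being knocked off once and re-seated; I viewed 16 pictures, two over the limit of 14.

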